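# Swing the bench magnifier over the steel block

## Robot

A 6-joint arm with a two-finger parallel gripper is mounted at the origin on a cart in front of the work surface, level with it; the furniture and walls round the work are solid. World frame = base frame: x ahead of the robot, y to its left, z up, the work surface at z = 0. Lengths are in m, angles in rad, forces in N, time in s.
With the tool pointing down it reaches from about 0.35 to 0.775 m from the base axis. Payload 5.5 kg.
Tool frame: the origin (TCP) lies at the very end of the fingers, on their centre line; the grasp point (between the pads) lies 19 mm behind it; z points along the fingers, y is the line along which they close (so a half turn about z gives the same grasp; the last joint's range is limited). The gripper opens to 85 mm and grips with 20 to 120 N. Pads are 22 mm wide; open, the fingers measure 114 mm over their backs; the gripper's body (76 mm by 85 mm) begins 54 mm behind the grasp point. The pads swing forward as they close: fully open they stand 13 mm farther back than shut.
Start: joints at [-1.258, 0.313, 0.046, 1.304, 0, 1.431], TCP at [0.252, -0.517, 0.231] pointing down, gripper open.
Joint ranges: [-2.76, 2.76], [-0.86, 1.69], [-1.03, 1.26], [-2.2, 2.34], [-1.47, 1.5], [-3.14, 3.14]. Speed limits (rad/s): [2.57, 2.57, 3.14, 3.14, 3.14, 3.14].

## Interface

Orientations are given as a unit quaternion [w, x, y, z].
In Python, from workcell import env, cams, ticket, spotter gives the robot as it stands.
- The arm moves only by the tool jog_arm, never from a script. Its argument "increments" is a list that holds one entry, the list of rows, each a list of 7 numbers: the shift along the tool's x, y, z in units of 0.25 m (1.0 is 0.25 m), then the turn, a rotation vector about the tool's x, y, z in units of 180 degrees (1.0 is 180 degrees), then the closure in counts, from 0 (fully open) to 255 (shut). A call has 1 to 20 rows; each row shifts and turns the commanded pose from where the row before left it, along the tool's axes as they then stand; what a row does not reach is not made up. A row lasts 1/10 s, in which the tool goes at most 50 mm and 8.59 degrees, less where a joint would pass 70% of its speed; a pose out of reach is approached as far as the arm can. A call with a number of a shift or a turn outside -1 to 1 is refused whole. A call with a gripper value outside its range is refused whole. The fingers move at their own pace and stop on an object; "force" is the grip in N (left out, the last holds). Time passes only in rows, so rows that do not move let the fingers close. It gives the time, the measured TCP pose, the force, the opening and the grip force at its end, in the units of the state.
- env.get_state(): the state, without advancing time (a new reading comes with each control period).
- cams.read_camera(name): name is "scene" or "top" or "wrist"; returns a dict with "pixels" (384x512x3 uint8, red, green, blue), "fx", "fy", "cx", "cy" (pixels), "k1" (the pictures are not rectified: a ray, as slopes to the right and down, at radius r is drawn at 1 + k1 r^2 times it, then the intrinsics apply), "xyz" and "attitude" of the camera in the world; the wrist camera has in their place "mount" (4x4, takes a point from camera to tool coordinates, whose origin is the TCP and whose axes are the flange's). Camera axes: x right, y down, z forward; pixel columns grow to the right and rows downward; lengths in m; the calibration is good to about 2 mm. A picture is of the moment at which its call begins: read the wrist's pose just before it. There is no depth.
- ticket.hand_in(): hands the job in; it is judged then, once.
Trained networks look in the newest picture that a camera, given by its name, has taken for a name from the list of things; names that differ only in an ending like _2 or _b are one class to them, and where a whole thing is asked for, a point or a joint stands for the part that bears it (a point fixed in the world has none). Each returns a list of dicts, best first, with "conf" (0 to 1); they miss things now and then, are a little off and sometimes report something else, mostly with a low value. They report only what shows in the picture. A call takes as long as a camera call.
- spotter.find_in(target, camera): "uv" ([column, row] in pixels, amid what is visible of it).
- spotter.cut_out(target, camera): "region" (384x512 bool, what is visible of it) and "uv" ([column, row] in pixels, amid what is visible of it).
- spotter.landmark_of(target, camera): "uv" ([column, row] in pixels: a listed point, or the origin of a listed thing).
The state is a dict: "clock": time; "joint_pos": joint angles; "qvel": joint speeds; "tau": joint torques, N m; "tcp_pos": TCP position; "orientation": TCP orientation; "wrist_force": force on the tool from outside, world axes, zero at the start; "ft_torque": the same for the moment, N m; "finger_gap": finger opening in m; "grip_force": force on a finger pad.
Only numpy, scipy, OpenCV 4.12 (cv2) and the standard library are available. Lean on these libraries where they do the work, as an engineer would, in place of code of your own. Each camera call takes 0.05 s, during which the arm holds its last target. There are 200 camera calls.

## Task

The next piece will be worked on the steel bench block. Swing the bench magnifier's arm round on its post so that its lens stands centred over the square steel bench block, not over the charcoal block or the dish, and let go. Do not shift the steel block.

Things in the scene. Friction and masses are not known exactly. Their poses are not given: they have to be found in the camera images.
- mag_stand: stand of the bench magnifier, screwed down: round grey foot 90 mm across, upright post. Origin: centre of the foot's underside; the arm turns about its vertical z axis. Arm level, 120 mm high; only the knob rises above 140 mm. The stiff hinge turns either way, stays where let go, and yields to about 1.5 N sideways at the knob. Stops 1.8 rad either side of the stand's own -x; the block lies within.
- mag_lens (a point): centre of the round magnifier lens in a grey ring (93 mm outside diameter), 120 mm above the bench, on the arm 150 mm from the post's axis.
- mag_knob (a point): grip point on the axis of the arm's upright black knob, 158 mm above the bench: a round peg 16 mm thick at the far rim of the lens ring, in line from post through lens centre, 195 mm from the post's axis, rigid with the arm. Its plain grip runs from 134 to 168 mm above the bench, its domed top is at 175 mm; the ring beside it is 125 mm high.
- bench_block: plain bright, nearly white square steel block 60 x 60 x 18 mm, 0.5 kg, lying loose on the bench under the lens's arc, its centre 140 to 160 mm from the post's axis. Origin: centre of its underside. The other things under the arc are a black charcoal block 60 x 100 x 28 mm and a cream round dish 62 mm across.

How it is judged:
By the outcome, as a careful person would: the job done as asked, in the order asked, and still so for the second after the job is handed in, with the robot touching nothing.
It also fails if it takes over 34 s, if anything falls off the work surface, if the arm or the gripper's body presses on something with over 40 N, if the wrist force passes 120 N, or if a joint passes its speed limit or range.

## Working session

There is one attempt and no reset: what is moved stays moved. The work goes in short steps, Python scripts to look and compute and a tool call to move; the robot and the scene stay as the last step left them, time stands still between calls to the robot, and variables do not carry over. Pictures are saved under pics/ and viewed, at most 10 in all, crops included, and the job is handed in when it is done.

Besides the shell and the picture viewer there is one more tool, called after ">>>" as name([rows], argument=value, ...), one row to a line, values as JSON. jog_arm: Moves the arm, as the interface text tells. Shifts and turns lie within -1 to 1; 1 stands for 0.25 m of shift or 180 degrees of turn. Its arguments: {"type":"object","properties":{"increments":{"type":"array"},"force":{"type":"number"}},"required":["increments"]}

```bash
mkdir -p pics; cat > h.py <<'E'
import numpy as np, cv2
from workcell import env, cams, ticket, spotter
from scipy.spatial.transform import Rotation as R
def rot(q): q=np.array(q,float); return q if q.shape==(3,3) else R.from_quat([q[1],q[2],q[3],q[0]]).as_matrix()
def cam(name):
    s=env.get_state(); c=cams.read_camera(name)
    if 'mount' in c:
        M=np.array(c['mount']); T=rot(s['orientation'])
        c['C']=np.array(s['tcp_pos'])+T@M[:3,3]; c['R']=T@M[:3,:3]
    else: c['C']=np.array(c['xyz']); c['R']=rot(c['attitude'])
    return c
def at(c,uv,z):
    d=np.array([(uv[0]-c['cx'])/c['fx'],(uv[1]-c['cy'])/c['fy']]); u=d.copy()
    for _ in range(20): u=d/(1+c['k1']*(u@u))
    r=c['R']@np.array([u[0],u[1],1]); return c['C']+r*(z-c['C'][2])/r[2]
def save(c,n): cv2.imwrite('pics/'+n,c['pixels'][:,:,::-1])
E
python3 - <<'E'
from h import *
for n in ('top','scene'):
    c=cam(n); save(c,n+'.png'); print(n,c['C'])
    for t,z in (('mag_lens',.12),('mag_knob',.158),('mag_stand',0),('bench_block',0)):
        for d in spotter.landmark_of(t,n)[:2]: print(t,np.round(d['uv']),round(d['conf'],2),at(c,d['uv'],z).round(3))
    for d in spotter.cut_out('bench_block',n)[:2]: print('cut',np.round(d['uv']),round(d['conf'],2),d['region'].sum(),at(c,d['uv'],.018).round(3))
E
```

```text
top [0.45320785 0.07801707 0.94296995]
mag_lens [240. 219.] 0.88 [0.499 0.117 0.12 ]
mag_knob [231. 238.] 0.66 [0.459 0.132 0.158]
mag_stand [269. 165.] 0.96 [0.637 0.055 0.   ]
bench_block [207. 190.] 0.97 [0.573 0.204 0.   ]
cut [213. 192.] 0.69 656 [0.568 0.187 0.018]
scene [-0.0339902   0.47220145  0.5679521 ]
mag_lens [247. 216.] 0.82 [0.515 0.108 0.12 ]
mag_knob [253. 214.] 0.84 [0.466 0.127 0.158]
mag_stand [242. 226.] 0.69 [0.632 0.046 0.   ]
bench_block [202. 262.] 0.82 [0.57  0.192 0.   ]
cut [201. 258.] 0.56 589 [0.562 0.197 0.018]
cut [243. 216.] 0.23 1288 [0.646 0.033 0.018]
```

View pics/top.png

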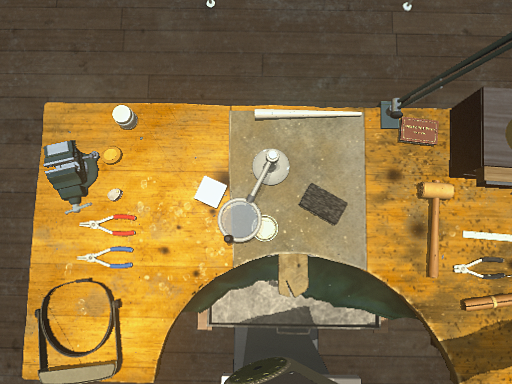

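View pics/scene.png

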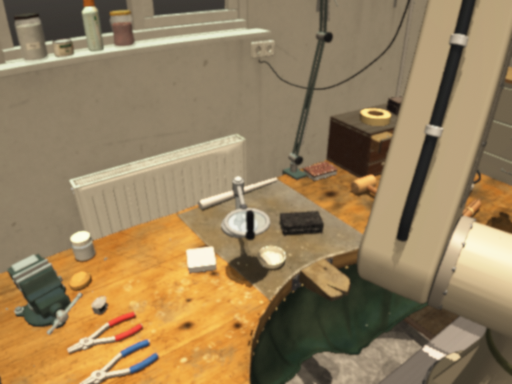

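Both pictures agree with the networks. In the top view the white steel block is at about (210,192), the lens at (239,220), the knob at (229,239) and the foot at (270,167). The charcoal block is at (324,203) and the dish at (266,228). Next I refine the block and foot by segmentation.

```bash
python3 - <<'E'
from h import *
c=cam('top'); im=c['pixels'].astype(int)
m=(im.min(2)>200).astype(np.uint8); m[:170]=0;m[215:]=0;m[:,:185]=0;m[:,232:]=0
n,l,s,ce=cv2.connectedComponentsWithStats(m); k=1+s[1:,4].argmax(); print(s[k],ce[k])
r=cv2.minAreaRect(np.argwhere(l==k)[:,::-1].astype(np.float32)); b=cv2.boxPoints(r)
print(r,[at(c,p,.018).round(3)[:2] for p in b],at(c,r[0],.018),at(c,ce[k],.018))
big=cv2.resize(c['pixels'][140:250,180:300],None,fx=5,fy=5,interpolation=cv2.INTER_CUBIC); cv2.imwrite('pics/crop.png',big[:,:,::-1])
for uv in ((270.5,167),): print(at(c,uv,.01))
for uv in ((229,239),): print(at(c,uv,.175))
S=env.get_state(); print(S['tcp_pos'],rot(S['orientation']).round(3),S['finger_gap'],S['clock']); print(np.array(cams.read_camera('wrist')['mount']).round(3))
E
```

```text
[194 176  33  32 617] [210.09724473 191.39708266]
((210.09129333496094, 191.37591552734375), (24.88983154296875, 24.76900291442871), 25.016895294189453) [array([0.554, 0.232]), array([0.608, 0.21 ]), array([0.584, 0.156]), array([0.53 , 0.179])] [0.56876691 0.19413311 0.018     ] [0.56871704 0.19411752 0.018     ]
[0.63073935 0.05279038 0.01      ]
[0.45756519 0.13516589 0.175     ]
[ 0.2515892  -0.51714067  0.23136311] [[ 0.899  0.438  0.   ]
 [ 0.438 -0.899 -0.   ]
 [-0.     0.    -1.   ]] 0.08542030990139983 0.65
[[-0.    -0.964 -0.266  0.068]
 [ 1.     0.    -0.     0.   ]
 [ 0.    -0.266  0.964 -0.142]
 [ 0.     0.     0.     1.   ]]
```

View pics/crop.png

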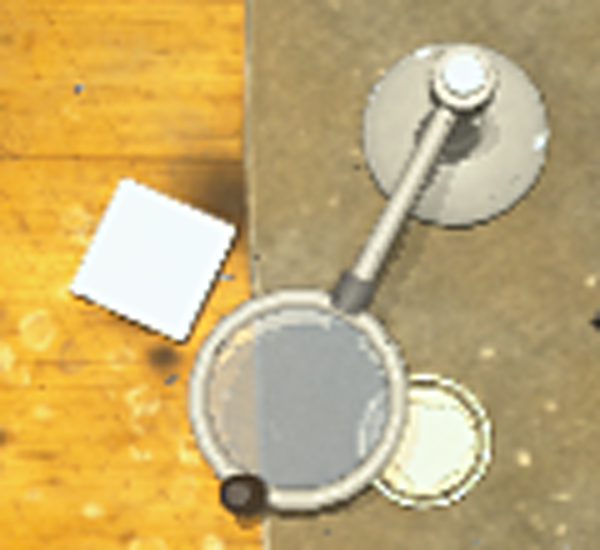

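The crop shows the block's centre at about (153,260), the foot at (455,135), the lens at (298,401) and the knob top at (241,491). The block's measured sides of about 59 mm and its 154 mm from the post axis fit the data. First I move above the knob, then turn so the fingers close tangentially.

>>> jog_arm([
  [[0.118,-0.124,0,0,0,0,0],[0.118,-0.124,0,0,0,0,0],[0.118,-0.124,0,0,0,0,0],[0.118,-0.124,0,0,0,0,0],[0.118,-0.124,0,0,0,0,0],[0.118,-0.124,0,0,0,0,0],[0.118,-0.124,0,0,0,0,0],[0.118,-0.124,0,0,0,0,0],[0.118,-0.124,0,0,0,0,0],[0.118,-0.124,0,0,0,0,0],[0.118,-0.124,0,0,0,0,0],[0.118,-0.124,0,0,0,0,0],[0.118,-0.124,0,0,0,0,0],[0.118,-0.124,0,0,0,0,0],[0.118,-0.124,0,0,0,0,0],[0.118,-0.124,0,0,0,0,0],[0,0,0,0,0,-0.0446,0],[0,0,0,0,0,-0.0446,0],[0,0,0,0,0,-0.0446,0],[0,0,0,0,0,-0.0446,0]],
])

```text
clock: 2.7
tcp_pos: [0.459, 0.1357, 0.2313]
orientation: [0.0, 0.873, 0.488, -0.0]
wrist_force: [0.0, 0.1, 0.4]
finger_gap: 0.0854
grip_force: 0.0
```

>>> jog_arm([
  [[0,0,0,0,0,-0.0446,0],[0,0,0,0,0,-0.0446,0],[0,0,0,0,0,-0.0446,0],[0,0,0,0,0,-0.0446,0],[0,0,0,0,0,-0.0446,0],[0,0,0,0,0,-0.0446,0],[0,0,0,0,0,-0.0446,0],[0,0,0,0,0,-0.0446,0],[0,0,0,0,0,-0.0446,0],[0,0,0,0,0,-0.0446,0],[0,0,0,0,0,-0.0446,0],[0,0,0,0,0,-0.0446,0],[0,0,0,0,0,0,0],[0,0,0,0,0,0,0]],
])

```text
clock: 4.1
tcp_pos: [0.459, 0.1354, 0.2314]
orientation: [0.0, 0.223, 0.975, -0.0]
wrist_force: [-0.3, 0.1, -0.8]
finger_gap: 0.0852
grip_force: 0.0
```

```bash
python3 - <<'E'
from h import *
c=cam('wrist'); save(c,'w1.png'); S=env.get_state(); T=rot(S['orientation'])
print(S['clock'],S['tcp_pos'],T.round(3))
for t,z in (('mag_lens',.12),('mag_knob',.158),('mag_stand',0),('bench_block',0)):
    for d in spotter.landmark_of(t,'wrist')[:1]:
        p=at(c,d['uv'],z); print(t,np.round(d['uv']),round(d['conf'],2),p.round(4),(T.T@(p-S['tcp_pos'])).round(4))
E
```

```text
4.15 [0.45902478 0.13542106 0.23133102] [[-0.901  0.435  0.   ]
 [ 0.435  0.901 -0.   ]
 [-0.     0.    -1.   ]]
mag_lens [260. 231.] 0.62 [0.5006 0.1204 0.12  ] [-0.044   0.0046  0.1113]
mag_knob [258. 202.] 0.58 [0.4612 0.1371 0.158 ] [-0.0012  0.0024  0.0733]
mag_stand [258. 288.] 0.76 [0.6364 0.0549 0.    ] [-0.1947  0.0046  0.2314]
bench_block [325. 216.] 0.92 [0.5689 0.1961 0.    ] [-0.0725  0.1024  0.2313]
```

View pics/w1.png

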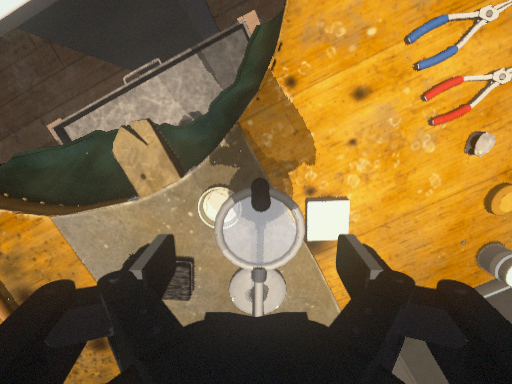

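The wrist view shows the knob centred between the fingers at (260,190), the lens at (260,229) and the steel block at (328,220). The knob is within 3 mm of the tool axis, so I go down and grip lightly.

>>> jog_arm([
  [[0,0.004,0.074,0,0,0,0],[0,0.004,0.074,0,0,0,0],[0,0,0.074,0,0,0,0],[0,0,0.074,0,0,0,0],[0,0,0.074,0,0,0,0],[0,0,0,0,0,0,160],[0,0,0,0,0,0,255],[0,0,0,0,0,0,255],[0,0,0,0,0,0,255],[0,0,0,0,0,0,255],[0,0,0,0,0,0,255],[0,0,0,0,0,0,255],[0,0,0,0,0,0,255]],
], force=25)

```text
clock: 5.65
tcp_pos: [0.4606, 0.1374, 0.1397]
orientation: [0.001, 0.222, 0.975, 0.0]
wrist_force: [-0.8, 1.0, 6.7]
finger_gap: 0.0154
grip_force: 25.4
```

```bash
python3 - <<'E'
from h import *
S=env.get_state(); T=rot(S['orientation']); print(S['tcp_pos'],T.round(3))
c=cam('wrist'); d=spotter.landmark_of('bench_block','wrist'); print([(x['uv'],x['conf'],at(c,x['uv'],0).round(4)) for x in d[:1]])
P=np.array([.635,.054]);B=np.array([.569,.195]);k=np.array(S['tcp_pos'][:2])
v=k-P; a0=np.arctan2(v[1],v[0]); a1=np.arctan2(*(B-P)[::-1]); print(np.hypot(*v),np.degrees([a0,a1]),np.hypot(*(B-P)))
n=14; da=(a1-a0)/n; r=.195
# row: shift in tool axes (x radial outward) then turn
print('rows',n,'turn/row',-da/np.pi,'shift x',r*(np.cos(da)-1)/.25,'tool y',(T.T@np.array([-np.sin(a0),np.cos(a0),0]))[1]*r*np.sin(da)/.25, np.degrees(np.arctan2(T[1,0],T[0,0])))
E
```

```text
[0.46055301 0.13738479 0.13970374] [[-0.902  0.432  0.002]
 [ 0.432  0.902  0.   ]
 [-0.002  0.001 -1.   ]]
[([343.0, 245.2], 0.94, array([0.5717, 0.196 , 0.    ]))]
0.1933514279342563 [154.4524335  115.08359401] 0.1556823689439495
rows 14 turn/row 0.015622555354948948 shift x -0.0009392502449241991 tool y 0.03826675942622267 154.39453179115227
```

>>> jog_arm([
  [[-0.0009,0.0383,0,0,0,0.0156,255],[-0.0009,0.0383,0,0,0,0.0156,255],[-0.0009,0.0383,0,0,0,0.0156,255],[-0.0009,0.0383,0,0,0,0.0156,255],[-0.0009,0.0383,0,0,0,0.0156,255],[-0.0009,0.0383,0,0,0,0.0156,255],[-0.0009,0.0383,0,0,0,0.0156,255],[-0.0009,0.0383,0,0,0,0.0156,255],[-0.0009,0.0383,0,0,0,0.0156,255],[-0.0009,0.0383,0,0,0,0.0156,255],[-0.0009,0.0383,0,0,0,0.0156,255],[-0.0009,0.0383,0,0,0,0.0156,255],[-0.0009,0.0383,0,0,0,0.0156,255],[-0.0009,0.0383,0,0,0,0.0156,255],[0,0,0,0,0,0,255],[0,0,0,0,0,0,255]],
])

```text
clock: 7.35
tcp_pos: [0.5549, 0.2293, 0.1397]
orientation: [0.002, 0.537, 0.843, 0.0]
wrist_force: [1.6, -3.1, 4.7]
finger_gap: 0.0152
grip_force: 25.3
```

```bash
python3 - <<'E'
from h import *
S=env.get_state(); print(S['tcp_pos'],S['wrist_force'],rot(S['orientation']).round(3))
P=np.array([.635,.054]);v=np.array(S['tcp_pos'][:2])-P; print(np.hypot(*v),np.degrees(np.arctan2(v[1],v[0])))
for n in ('wrist','top'):
    c=cam(n); save(c,n+'2.png')
    for t,z in (('mag_lens',.12),('mag_stand',0),('bench_block',0)):
        for d in spotter.landmark_of(t,n)[:1]: print(n,t,np.round(d['uv']),round(d['conf'],2),at(c,d['uv'],z).round(4))
E
```

```text
[0.55491675 0.22932503 0.13974181] [ 1.55541405 -3.12112135  4.73535437] [[-0.423  0.906  0.003]
 [ 0.906  0.423 -0.001]
 [-0.002  0.003 -1.   ]]
0.19274904208360688 114.54950808885965
wrist mag_lens [255. 282.] 0.78 [0.5727 0.191  0.12  ]
wrist bench_block [256. 213.] 0.64 [0.5703 0.1979 0.    ]
top mag_lens [205. 186.] 0.62 [0.5668 0.1923 0.12  ]
top mag_stand [271. 168.] 0.85 [0.63   0.0515 0.    ]
top bench_block [211. 190.] 0.57 [0.5756 0.1939 0.    ]
```

View pics/wrist2.png

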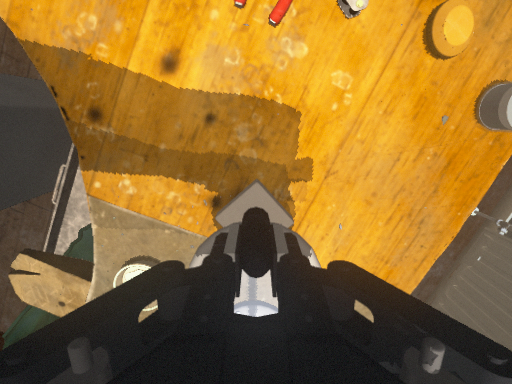

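The wrist view shows the knob held at (256,240) with the lens over the block; the block's corner shows at (255,185), on the lens axis. The tangential error is about 1 mm, so I release, rise and check.

>>> jog_arm([
  [[0,0,0,0,0,0,0],[0,0,0,0,0,0,0],[0,0,0,0,0,0,0],[0,0,0,0,0,0,0],[0,0,0,0,0,0,0],[0,0,0,0,0,0,0],[0,0,-0.1,0,0,0,0],[0,0,-0.1,0,0,0,0],[0,0,-0.1,0,0,0,0],[0,0,-0.1,0,0,0,0],[0,0,-0.1,0,0,0,0],[0,0,-0.1,0,0,0,0],[0,0,0,0,0,0,0],[0,0,0,0,0,0,0]],
])

```text
clock: 9.15
tcp_pos: [0.5535, 0.23, 0.2891]
orientation: [0.0, 0.537, 0.844, 0.0]
wrist_force: [-0.4, 0.9, 0.7]
finger_gap: 0.085
grip_force: 0.0
```

```bash
python3 - <<'E'
from h import *
S=env.get_state(); print(S['tcp_pos'],S['finger_gap'])
c=cam('wrist'); save(c,'w3.png')
for t,z in (('mag_lens',.12),('mag_knob',.158),('mag_stand',0),('bench_block',0)):
    for d in spotter.landmark_of(t,'wrist')[:1]: print(t,np.round(d['uv']),round(d['conf'],2),at(c,d['uv'],z).round(4))
E
```

```text
[0.55349448 0.22996263 0.28910925] 0.08495581524824992
mag_lens [255. 212.] 0.77 [0.5724 0.1899 0.12  ]
mag_knob [261. 183.] 0.86 [0.5582 0.2332 0.158 ]
mag_stand [256. 268.] 0.71 [0.6378 0.0539 0.    ]
bench_block [254. 185.] 0.65 [0.5684 0.1926 0.    ]
```

View pics/w3.png

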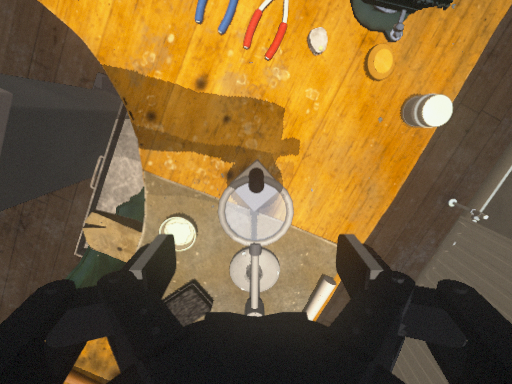

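The wrist view after release shows the knob free at (257,182), the lens at (255,211) and the block beneath it, lined up on the arm's axis at about (256,185). The tangential offset is about 1 mm. The block lies about 5 mm farther out than the lens, and turning the arm can't change that.

```bash
python3 -c "
from workcell import ticket; print(ticket.hand_in())"
```

```text
the job is handed in; nothing more can be done
None
```

The lens now stands over the steel block, about 1 mm off along its swing and about 5 mm short in reach (set by the arm's length); the block was not moved, the knob is released, and the job is handed in at about 9 s.

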